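# Stack an empty tote over the fresh cheeses

### The job

Pick up the empty tote that stands between the other two and stack it on top of the tote that holds the two small cheeses, as a second tier: turned half round so that its feet stand on the rim and it does not nest down onto the cheeses. Leave it standing level and square on that tote, and leave the other two totes where they are.

Things in the scene. Friction and masses are not known exactly. Their poses are not given: they have to be found in the camera images.
- tote_center (a point): Centre, 55 mm up, of the empty loose tote (0.22 kg) between the other two: grey-blue plastic, 200 x 152 mm at the rim, 110 mm high, floor 160 x 112 mm. x runs along it to the end with a white card clip, z up. Side rims (y = +-71 mm) have 40 mm slots at x = -60 and +20; low under each a foot sticks out to y = +-84, its sole 12 mm above the tote's underside.
- side_rim (a point): On the empty tote, top of the +y side rim, mid-way along the piece between its two slots (40 mm long): 20 mm in -x, 71 mm in +y, 55 mm up from the centre, same axes. Mirrored at -y. Side and end rims (ends at x = +-95) are upright, 10 mm thick, with finger room inside and out down to a step 46 mm under the rim. Any of these can be gripped from above.
- cheese_tote: Same tote with two small round cheeses (tops 38 mm up), 1.5 kg, left or right of the empty one. Origin under its centre, x to its card clip, z up. A tote on it with clips at the same end nests down, feet in slots. With clips at opposite ends (half a turn) the feet stand on the side rims: underside 98 mm above this one's, about 10 mm play (mouth 180 x 132 mm).
- jar_tote: Third tote, same model, on the other side of the empty one, holding a lidded glass jar (its top 138 mm above the table) and a scrubbing brush; loose, 1.3 kg; not to be disturbed. Origin at the centre of its underside, x towards its card clip, z up.

How it is judged:
At the end, for the whole second after the job is handed in: The empty tote stands on the rim of the cheese tote: centre 153 mm (within 6) above its underside, within 16 mm of its centre along and across, square within 10 and level within 4.5 degrees; the cheese tote level and at rest; both other totes within 40 mm of their starts (z of tote_center in the frame of cheese_tote between 0.147 and 0.159 m and x of tote_center in the frame of cheese_tote between -0.016 and 0.016 m and y of tote_center in the frame of cheese_tote between -0.016 and 0.016 m and angle between the x axis of tote_center and the x axis of cheese_tote, either way round below 0.18 rad and angle between each of tote_center, cheese_tote's own z axis and vertical below 0.08 rad and linear speed of cheese_tote below 0.02 m/s and distance of each of cheese_tote, jar_tote from where it was at the start of the episode below 0.04 m); the robot touches nothing.
It fails at once if the tote holding the jar is pushed away (more than 40 mm) (distance of jar_tote from where it was at the start of the episode above 0.04 m).
It fails at once if the cheese tote is pushed away (more than 40 mm) (distance of cheese_tote from where it was at the start of the episode above 0.04 m).
It fails at once if the cheese tote is tipped (angle between cheese_tote's own z axis and vertical above 0.25 rad).
It also fails if it takes over 40 s, if anything falls off the work surface, if the arm or the gripper's body presses on something with over 40 N, if the wrist force passes 120 N, or if a joint passes its speed limit or range.

### The arm

A 6-joint arm with a two-finger parallel gripper is mounted at the origin on the work surface. World frame = base frame: x ahead of the robot, y to its left, z up, the work surface at z = 0. Lengths are in m, angles in rad, forces in N, time in s.
With the tool pointing down it reaches from about 0.25 to 0.775 m from the base axis. Payload 4 kg.
Tool frame: the origin (TCP) lies between the finger pads; the fingertips stand 14 mm ahead of it and the grasp point (between the pads) lies 5 mm behind it; z points along the fingers, y is the direction in which the jaws open and shut (so a half turn about z gives the same grasp; the last joint's range is limited). The gripper opens to 85 mm and grips with 20 to 120 N. Pads are 22 mm wide; open, the fingers measure 114 mm over their backs; the gripper's body (76 mm by 85 mm) begins 54 mm behind the grasp point. The pads swing forward as they close: fully open they stand 13 mm farther back than shut.
Start: joints at [-1.308, 0.087, 1.371, -0, 1.684, -0.103], TCP at [0.197, -0.514, 0.245] pointing down, gripper open.
Joint ranges: [-3.1, 3.1], [-0.76, 2.03], [0.27, 2.55], [-1.08, 4.22], [0.17, 2.65], [-2.57, 2.57]. Speed limits (rad/s): [2.79, 2.79, 3.14, 3.14, 3.14, 3.14].

### API

Orientations are given as a unit quaternion [w, x, y, z].
In Python, from rig import ctrl, grip, viewer, hand_in, spotter gives the robot as it stands. Calls block until the motion is done:
- ctrl.goto(position, orientation): joint-space move of the TCP to a pose.
- ctrl.line_to(position, rotation=None, max_speed=0.15, force_limit=None): straight line of the TCP; rotation=None keeps the orientation; max_speed is the mean speed in m/s. With force_limit (N) it stops when the force on the tool has changed by that much, and returns True; else False.
- ctrl.move_j(angles): joint-space move.
- grip(opening, effort=None): finger opening in m; effort is the grip in N (None keeps the last); returns when the fingers have stopped.
- ctrl.dwell(seconds).
- ctrl.inverse_kinematics(position, orientation): joint angles nearest the present ones, or None.
- viewer.grab_frame(name): name is "side" or "top"; returns (picture, depth): 480x640x3 uint8, red, green, blue; 480x640 float32, m along the optical axis (not along the pixel's ray), 0 where there is no reading.
- viewer.camera_model(name): a dict with "vfov" (degrees; the focal length in pixels is half the picture's height over the tangent of half this angle, whatever the lens; pixels are square), "cx", "cy" (the principal point, pixels), "eye" and "attitude" of the camera in the world. Camera axes: x right, y up, looking along -z (the intrinsics and any distortion apply to the point x, -y, -z); pixel columns grow to the right and rows downward; lengths in m; the calibration is good to about 2 mm. A picture is of the moment at which its call begins. camera_model takes no time and is no camera call.
A pose or a line that the arm cannot do raises ctrl.PlanningError and nothing moves.
- hand_in(): hands the job in, once; it reports no verdict.
Trained networks look in the newest picture that a camera, given by its name, has taken for a name from the list of things; names that differ only in an ending like _2 or _b are one class to them, and where a whole thing is asked for, a point or a joint stands for the part that bears it (a point fixed in the world has none). Each returns a list of dicts, best first, with "p" (0 to 1); they miss things now and then, are a little off and sometimes report something else, mostly with a low value. They report only what shows in the picture. A call takes as long as a camera call.
- spotter.masks_of(camera, name): "mask" (480x640 bool, what is visible of it) and "uv" ([column, row] in pixels, amid what is visible of it).
Readings, each from a call of its own:
- ctrl.current_t(): time.
- ctrl.current_q(): joint angles.
- ctrl.current_joint_vel(): joint speeds.
- ctrl.current_joint_torque(): joint torques, N m.
- ctrl.current_tool_pos(): TCP position.
- ctrl.current_eef_rot(): TCP orientation.
- ctrl.current_force(): force on the tool from outside, world axes, zero at the start.
- ctrl.current_moment(): the same for the moment, N m.
- ctrl.current_opening(): finger opening in m.
Only numpy, scipy, OpenCV 4.12 (cv2) and the standard library are available. Lean on these libraries where they do the work, as an engineer would, in place of code of your own. Each camera call takes 0.05 s, during which the arm holds its last target. There are 200 camera calls.

## Working session

There is one attempt and no reset: what is moved stays moved. The work goes in short steps, each a Python script; the robot and the scene stay as the last script left them, time stands still between calls to the robot, and variables do not carry over. Pictures are saved under pics/ and viewed, about 8 in all and at most 12, crops included, and the job is handed in when it is done.

```bash
mkdir -p pics; ls; cat > h.py <<'E'
import numpy as np, cv2
from scipy.spatial.transform import Rotation as R
from rig import ctrl, grip, viewer, hand_in, spotter
def cloud(name, d):
    m=viewer.camera_model(name); f=240/np.tan(np.radians(m["vfov"])/2)
    v,u=np.mgrid[:480,:640]
    P=np.stack([(u-m["cx"])/f*d,-(v-m["cy"])/f*d,-d],-1)
    q=np.array(m["attitude"])
    Rm=R.from_quat(q,scalar_first=True).as_matrix() if q.size==4 else q.reshape(3,3)
    return P@Rm.T+np.array(m["eye"])
E
python3 - <<'E'
from h import *
for n in("top","side"):
    print(viewer.camera_model(n))
    p,d=viewer.grab_frame(n); np.savez(f"pics/{n}0.npz",p=p,d=d)
    cv2.imwrite(f"pics/{n}0.png",p[...,::-1])
    C=cloud(n,d)
    for t in("tote_center","cheese_tote","jar_tote"):
        for r in spotter.masks_of(n,t)[:3]:
            k=r["mask"]&(d>0); print(n,t,round(r["p"],2),np.round(r["uv"]),k.sum(),np.round(np.median(C[k],0),3))
print(ctrl.current_t())
E
```

```text
pics
{'vfov': 47.11642216985044, 'cx': 318.6728790152163, 'cy': 238.51277546542954, 'eye': array([0.31588357, 0.01534296, 1.11246286]), 'attitude': array([-0.69555505, -0.05022429,  0.06862571,  0.71342218])}
top tote_center 0.91 [315. 212.] 8655 [ 0.552 -0.009  0.029]
top cheese_tote 0.64 [152. 229.] 9240 [0.521 0.312 0.042]
top cheese_tote 0.43 [314. 214.] 8808 [ 0.552 -0.01   0.028]
top jar_tote 0.72 [475. 239.] 9061 [ 0.497 -0.309  0.064]
{'vfov': 54.22278278793082, 'cx': 328.9973575968754, 'cy': 240.76449764831955, 'eye': array([0.14500732, 0.58818681, 0.72217776]), 'attitude': array([-0.23782906, -0.11084768,  0.39583229,  0.88003803])}
side tote_center 0.79 [306. 249.] 7456 [ 0.55  -0.019  0.065]
side cheese_tote 0.59 [221. 366.] 13562 [0.529 0.304 0.064]
side jar_tote 0.6 [390. 182.] 5282 [ 0.496 -0.285  0.076]
0.4
```

View pics/top0.png

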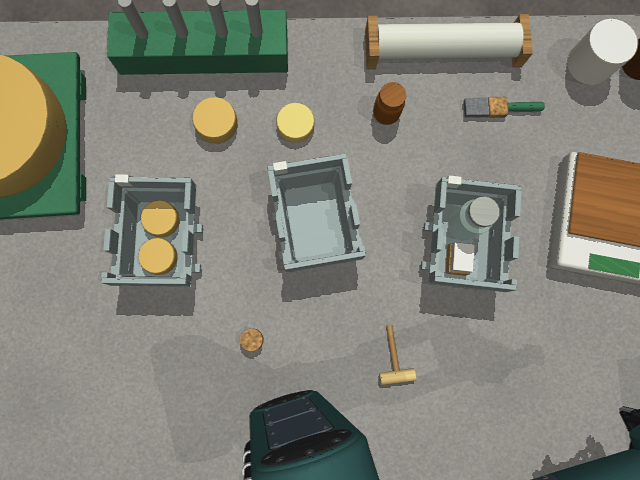

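View pics/side0.png

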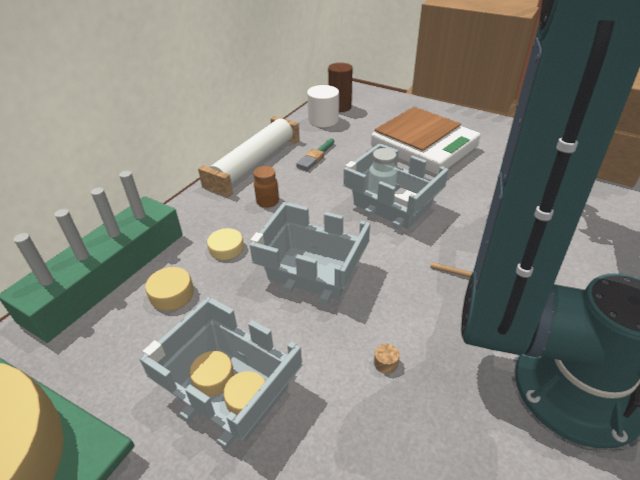

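The top view shows three totes with their clips at the far (+x) end: cheese tote at (152,229), empty one at (315,212) turned slightly, jar tote at (475,239). The side view agrees, with the clips towards the left or far end. Next I'll fit the rims and check the IK for a half turn.

```bash
cat >> h.py <<'E'
def rim_pts(n,p,d,c,zt,r=.15,mask=None):
    C=cloud(n,d); k=(d>0)&(abs(C[...,2]-zt)<.012)&(np.hypot(*(C[...,:2]-c).transpose(2,0,1))<r)
    if mask is not None: k&=cv2.dilate(mask.astype(np.uint8),np.ones((5,5)))>0
    return C[k]
def fit(X,c,yaw):
    from scipy.optimize import least_squares
    def sd(q,hx,hy):
        a=abs(q)-[hx,hy]; return np.hypot(*np.maximum(a,0).T)+np.minimum(a.max(1),0)
    def res(v):
        cs,sn=np.cos(v[2]),np.sin(v[2]); q=(X[:,:2]-v[:2])@np.array([[cs,-sn],[sn,cs]])
        return np.maximum(abs(sd(q,.095,.071))-.005,0)+.05*abs(sd(q,.095,.071))  # 10 mm band
    s=min((least_squares(res,[*c,yaw+a],loss="soft_l1",f_scale=.003) for a in(-.15,0,.15)),key=lambda s:s.cost)
    return s.x,np.sqrt(np.mean(res(s.x)**2))
def down(yaw): # tool z down, tool y axis at world yaw angle
    y=np.array([np.cos(yaw),np.sin(yaw),0]); z=np.array([0,0,-1.]); 
    return R.from_matrix(np.stack([np.cross(y,z),y,z],1)).as_quat(scalar_first=True)
E
python3 - <<'E'
from h import *
for t,c,y in(("empty",(.545,-.008),.15),("cheese",(.52,.31),0.),("jar",(.5,-.305),-.05)):
    Xs=[]
    for n in("top","side"):
        f=np.load(f"pics/{n}0.npz"); X=rim_pts(n,f["p"],f["d"],c,.108); Xs.append(X)
        print(t,n,len(X),np.round(np.percentile(X[:,2],[5,50,90]),4),*[np.round(v,4) for v in fit(X,c,y)])
    for w in range(1): print("both",*[np.round(v,4) for v in fit(np.vstack(Xs),c,y)])
ce,ye=np.array([.545,-.008]),.13; cc,yc=np.array([.52,.31]),0.
for s in(1,-1):
  for flip in(0,np.pi):
    def g(c,y,s): return c+R.from_euler("z",y).as_matrix()[:2,:2]@[-.02,s*.071]
    a=ye+np.pi/2+flip; 
    pe=g(ce,ye,s); pc=g(cc,yc+np.pi,s)
    print(s,flip,pe,pc)
    for z,p,aa in((.09,pe,a),(.25,pe,a),(.30,pc,yc-np.pi/2+flip),(.188,pc,yc-np.pi/2+flip)):
        q=ctrl.inverse_kinematics([*p,z],down(aa)); print(z,None if q is None else np.round(q,2))
E
```

```text
empty top 1727 [0.1001 0.1099 0.1128] [ 0.5393 -0.0088  0.1498] 0.0004
empty side 1736 [0.0972 0.1096 0.1123] [ 0.5422 -0.0072  0.1472] 0.0006
both [ 0.5402 -0.0078  0.147 ] 0.0007
cheese top 1983 [0.0985 0.11   0.1129] [ 0.5102  0.3027 -0.0374] 0.0004
cheese side 3183 [0.0976 0.1101 0.1124] [ 0.513   0.3042 -0.0355] 0.0005
both [ 0.5115  0.3037 -0.0391] 0.0007
jar top 2174 [0.0977 0.109  0.1122] [ 0.4894 -0.3124 -0.1407] 0.0179
jar side 1383 [0.0973 0.1085 0.1127] [ 0.4917 -0.3119 -0.1537] 0.0204
both [ 0.4902 -0.3121 -0.1466] 0.0189
1 0 [0.51596474 0.05980821] [0.54  0.239]
0.09 [ 0.01  0.1   1.67 -0.    1.37 -1.69]
0.25 [ 0.01  0.02  1.43 -0.    1.69 -1.69]
0.3 [ 0.32  0.18  1.17 -0.    1.8   1.89]
0.188 [ 0.32  0.19  1.36 -0.    1.58  1.89]
1 3.141592653589793 [0.51596474 0.05980821] [0.54  0.239]
0.09 [ 0.01  0.1   1.67 -0.    1.37  1.45]
0.25 [ 0.01  0.02  1.43 -0.    1.69  1.45]
0.3 [ 0.32  0.18  1.17 -0.    1.8  -1.25]
0.188 [ 0.32  0.19  1.36 -0.    1.58 -1.25]
-1 0 [ 0.53437279 -0.08099358] [0.54  0.381]
0.09 [-0.26  0.15  1.62 -0.    1.38 -1.96]
0.25 [-0.26  0.07  1.39 -0.    1.69 -1.96]
0.3 [ 0.53  0.34  0.96 -0.    1.84  2.1 ]
0.188 [ 0.53  0.35  1.17 -0.    1.62  2.1 ]
-1 3.141592653589793 [ 0.53437279 -0.08099358] [0.54  0.381]
0.09 [-0.26  0.15  1.62 -0.    1.38  1.19]
0.25 [-0.26  0.07  1.39 -0.    1.69  1.19]
0.3 [ 0.53  0.34  0.96 -0.    1.84 -1.04]
0.188 [ 0.53  0.35  1.17 -0.    1.62 -1.04]
```

```bash
python3 - <<'E'
from h import *
ce,ye=np.array([.5405,-.0078]),.148
p=ce+R.from_euler("z",ye).as_matrix()[:2,:2]@[-.02,.071]; o=down(ye+1.5*np.pi)
grip(.045,60); ctrl.goto([*p,.24],o); 
ctrl.line_to([*p,.15]); print(ctrl.line_to([*p,.090],max_speed=.06,force_limit=8),ctrl.current_tool_pos(),p)
grip(0.,70); print("open",ctrl.current_opening(),ctrl.current_force())
ctrl.line_to([*p,.12],max_speed=.06); ctrl.line_to([*p,.30])
print(ctrl.current_opening(),ctrl.current_force(),ctrl.current_moment(),ctrl.current_t())
im,d=viewer.grab_frame("side"); cv2.imwrite("pics/s1.png",im[...,::-1])
E
```

```text
False [0.51067058 0.0594752  0.09056482] [0.51024896 0.05947462]
open 0.009118324535439069 [-0.74466026 -0.87375286  3.04587252]
0.009275414160379981 [-0.42369832  0.28391573 -3.07429013] [ 0.1746251   0.10587589 -0.00398685] 7.5083
```

View pics/s1.png

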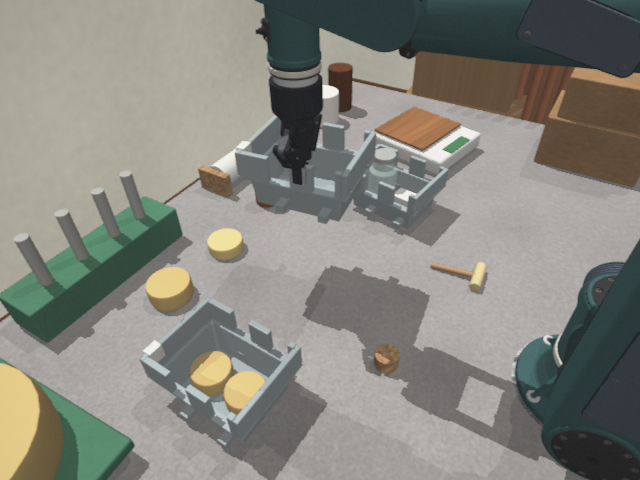

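The side view shows the tote held level by the rim at (300,165), clear of everything. Next I'll swing it half round over the cheese tote and measure the rim there.

```bash
python3 - <<'E'
from h import *
cc,yc=np.array([.5115,.3037]),-.0378
yaw=yc+np.pi
p=cc+R.from_euler("z",yaw).as_matrix()[:2,:2]@[-.02,.071]; o=down(yaw+1.5*np.pi)
ctrl.goto([*p,.30],o); ctrl.dwell(.3)
print(ctrl.current_tool_pos(),p,ctrl.current_t(),ctrl.current_opening())
for n in("top","side"):
    im,d=viewer.grab_frame(n); cv2.imwrite(f"pics/{n}2.png",im[...,::-1]); np.savez(f"pics/{n}2.npz",p=im,d=d)
    X=rim_pts(n,im,d,cc,.318); v,e=fit(X,cc,yc)
    q=X[:,:2]-v[:2]; A=np.c_[q,np.ones(len(q))]; k=X[:,2]>.308
    print(n,len(X),v,e,np.linalg.lstsq(A[k],X[k,2],rcond=None)[0])
E
```

```text
[0.52883497 0.23187841 0.30004713] [0.52880255 0.2319949 ] 10.1167 0.008886198880075042
top 319 [ 0.51137148  0.30324751 -0.04068755] 0.0002107678936347017 [-0.00632441 -0.00038187  0.31870964]
side 4687 [ 0.51248772  0.30654176 -0.03624704] 0.0020257788745659563 [-0.0032152  -0.0043699   0.31743158]
```

View pics/side2.png

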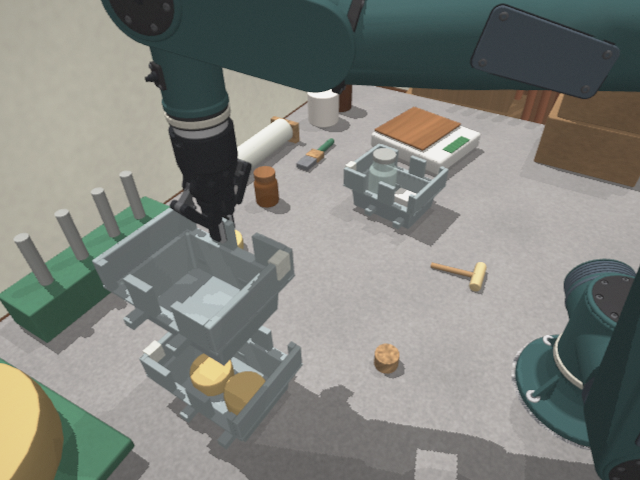

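The clip is now at the near end (about 280,265). The held tote is level and centred within about 2 mm, so I'll lower it with a force stop.

```bash
python3 - <<'E'
from h import *
p=np.array([.5285,.2309])
ctrl.line_to([*p,.21],max_speed=.12); ctrl.dwell(.2)
print(ctrl.line_to([*p,.184],max_speed=.02,force_limit=4),ctrl.current_tool_pos(),ctrl.current_force(),ctrl.current_t())
ctrl.dwell(.2)
for n in("top","side"):
    im,d=viewer.grab_frame(n); cv2.imwrite(f"pics/{n}3.png",im[...,::-1])
    C=(.5115,.3037); X=rim_pts(n,im,d,C,.208); v,e=fit(X,C,-.038)
    q=X[:,:2]-v[:2]; k=X[:,2]>.198; print(n,v,np.linalg.lstsq(np.c_[q,np.ones(len(q))][k],X[k,2],rcond=None)[0])
E
```

```text
True [0.52848848 0.23083071 0.18866845] [-0.42946173 -0.15888449  4.00537292] 12.2917
top [ 0.51082689  0.30250002 -0.04216878] [-0.00591379  0.00258593  0.20768836]
side [ 0.51251088  0.30487482 -0.03775289] [-0.00282729 -0.00732582  0.20711101]
```

View pics/side3.png

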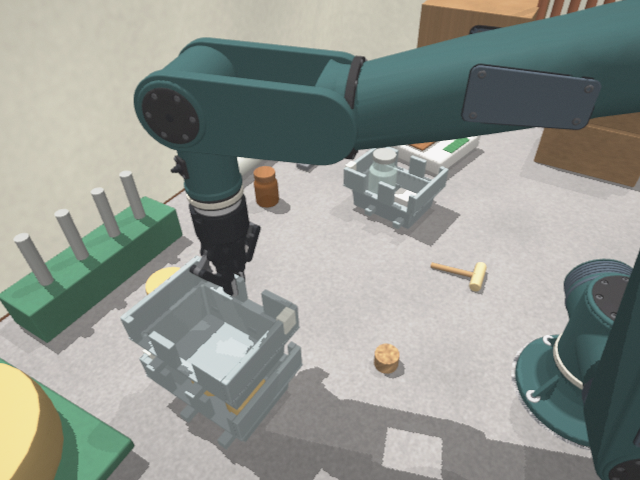

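The tote sits on the cheese tote's rim with its top at about 0.208 m, level and square. Now I'll release and withdraw.

```bash
python3 - <<'E'
from h import *
p=np.array([.5285,.2309])
grip(.045); ctrl.line_to([*p,.23],max_speed=.06); ctrl.line_to([*p,.32]); ctrl.goto([.40,-.05,.32],ctrl.current_eef_rot()); ctrl.dwell(.4)
C=(.5115,.3037)
for n in("top","side"):
    im,d=viewer.grab_frame(n); cv2.imwrite(f"pics/{n}4.png",im[...,::-1])
    for z in(.208,.108):
        X=rim_pts(n,im,d,C,z); v,e=fit(X,C,-.038)
        q=X[:,:2]-v[:2]; k=X[:,2]>z-.01; print(n,z,v,e,np.linalg.lstsq(np.c_[q,np.ones(len(q))][k],X[k,2],rcond=None)[0])
    X=rim_pts(n,im,d,(.49,-.312),.108); print("jar",n,fit(X,(.49,-.312),-.05)[0])
print(ctrl.current_t(),ctrl.current_force())
E
```

```text
top 0.208 [ 0.51057501  0.30238554 -0.03809892] 0.0004145070238749306 [-0.0051183  -0.00314542  0.20761041]
top 0.108 [0.48656268 0.2483698  0.21866179] 0.024692573716503644 [-0.0014936  -0.00364747  0.10468949]
jar top [ 0.48958299 -0.31371705 -0.13056643]
side 0.208 [ 0.51267864  0.30406679 -0.04282611] 0.0004459809033190042 [-0.00424953 -0.00093258  0.20685099]
side 0.108 [0.50712638 0.34414074 0.09407296] 0.021293045905564544 [-0.01119508  0.01364953  0.10709222]
jar side [ 0.49141217 -0.3119222  -0.15385007]
16.3333 [-0.90704707  0.70689324 -0.40280596]
```

View pics/side4.png

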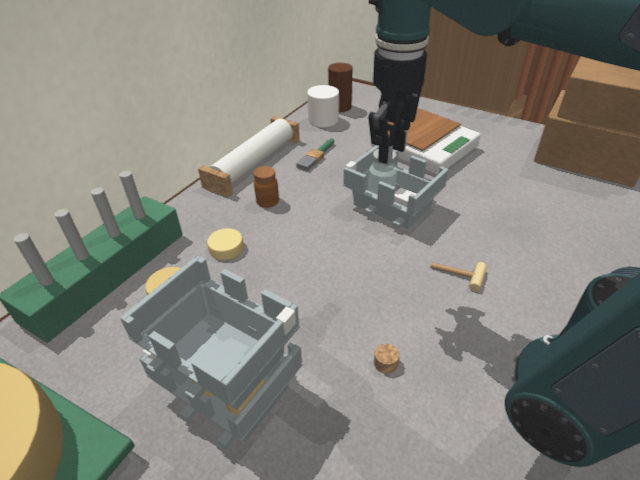

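The tote stands level on the cheese tote with its clip at the near end. The hand is clear and high, and the jar tote hasn't moved.

```bash
python3 -c "
from h import *
hand_in()"
```

```text
the job is handed in; nothing more can be done
```

The empty tote now stands half-turned on the cheese tote's rim, and I've handed the job in; no verdict was reported. I gripped it by the side rim, lifted it, swung it half a turn and lowered it until the force stop tripped at 4 N. I then released it and moved the hand clear, finishing at about 16.4 s.

| Check after release | Result |
|---|---|
| Rim height of the stacked tote | 0.207–0.208 m, so its centre is about 152–153 mm above the table |
| Offset from the cheese tote's starting centre | within about 1–2 mm along and across |
| Square | within about 0.4° |
| Level | tilt about 0.3° |

- **Jar tote:** it moved no more than about 1.5 mm by measurement. Its rim fit was poor (about 18 mm residual), so I relied on comparing the same fit before and after, and on the pictures.
- **Cheese tote:** I could not re-measure its rim afterwards because the stacked tote hides it and the fit failed. In the side picture it looks unmoved.
- **Cameras:** the two cameras disagree by about 2 mm, as expected from their calibration.

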